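# Rake a heap of stone samples into an even layer

### The arm

A 6-joint arm with a two-finger parallel gripper is mounted at the origin on the work surface. World frame = base frame: x ahead of the robot, y to its left, z up, the work surface at z = 0. Lengths are in m, angles in rad, forces in N, time in s.
With the tool pointing down it reaches from about 0.35 to 0.775 m from the base axis. Payload 7.3 kg.
Tool frame: the origin (TCP) lies between the finger pads; the fingertips stand 17 mm ahead of it and the grasp point (between the pads) lies 2 mm behind it; z points along the fingers, y is the line along which they close (so a half turn about z gives the same grasp; the last joint's range is limited). The gripper opens to 92 mm and grips with 3 to 60 N. Pads are 19 mm wide; open, the fingers measure 130 mm over their backs; the gripper's body (75 mm by 190 mm) begins 47 mm behind the grasp point.
Start: joints at [1.091, 0.342, 1.524, -0, 1.275, -0.146], TCP at [0.172, 0.496, 0.244] pointing down, gripper open.
Joint ranges: [-2.53, 2.53], [-0.77, 2.02], [0.04, 2.7], [-1, 4.14], [0.28, 2.66], [-3.11, 3.11]. Speed limits (rad/s): [2.57, 2.57, 3.14, 3.14, 3.14, 3.14].

### API

Orientations are given as [roll, pitch, yaw] about the fixed x, y, z axes, in that order (R = Rz(yaw) Ry(pitch) Rx(roll)).
In Python, from cell import robot, optics gives the robot as it stands.
- The arm moves only by the tool play_rows, never from a script. Its argument "rows" is a list of rows, each a list of 7 numbers: the shift along the tool's x, y, z in cm, then the turn, a rotation vector about the tool's x, y, z in rad, then the opening, from 0 (shut) to 1 (fully open). In form: [[tx, ty, tz, wx, wy, wz, grip], ...]. A call has 1 to 20 rows; each row is the pose to reach, as a shift and turn from the pose commanded when the call began, along the tool's axes at that moment; what a row does not reach only later rows make up. A row lasts 1/10 s, in which the tool goes at most 50 mm and 8.59 degrees, less where a joint would pass 70% of its speed; a pose out of reach is approached as far as the arm can. A call with a gripper value outside its range is refused whole. The fingers move at their own pace and stop on an object; "squeeze" is the grip in N (left out, the last holds). Time passes only in rows, so rows that repeat a pose let the fingers close. It gives the time, the measured TCP pose, the force, the opening and the grip force at its end, in the units of the state.
- robot.observe(): the state, without advancing time (a new reading comes with each control period).
- optics.read_camera(name): name is "side" or "top"; returns (picture, depth): 384x512x3 uint8, red, green, blue; 384x512 float32, m along the optical axis (not along the pixel's ray), 0 where there is no reading.
- optics.camera_model(name): a dict with "fx", "fy", "cx", "cy" (pixels), "origin" and "rotation" of the camera in the world. Camera axes: x right, y up, looking along -z (the intrinsics and any distortion apply to the point x, -y, -z); pixel columns grow to the right and rows downward; lengths in m; the calibration is good to about 2 mm. A picture is of the moment at which its call begins. camera_model takes no time and is no camera call.
- robot.hand_in(): hands the job in; it is judged then, once.
The state is a dict: "time": time; "qpos": joint angles; "qvel": joint speeds; "joint_efforts": joint torques, N m; "tool_pos": TCP position; "tool_rot": TCP orientation; "contact_force": force on the tool from outside, world axes, zero at the start; "torque": the same for the moment, N m; "opening": finger opening in m; "grip_force": force on a finger pad.
Only numpy, scipy, OpenCV 4.12 (cv2) and the standard library are available. Lean on these libraries where they do the work, as an engineer would, in place of code of your own. Each camera call takes 0.05 s, during which the arm holds its last target. There are 200 camera calls.

### The job

Take the blue-handled rake from its rest and use it to spread the heap of stone pieces out of its end of the tray into one even layer: set the tines down on the bare strip of bed behind the heap and draw to the far end with the tines lightly touching the bed as it goes, then rake on until each third of the bed (the blue marks on the rims part them) carries at least two pieces and none lies on top of another. Press only lightly on the bed, the walls and the brittle pieces, keep the fingers off the pieces, and leave the beaker, jar and dish alone. Finally stand the rake back in its rest and let go.

Things in the scene. Friction and masses are not known exactly. Their poses are not given: they have to be found in the camera images.
- tray: Fixed open steel tray, 142 x 312 mm outside (x, y), walls 6 mm thick, 60 mm high; inside 130 x 300 mm. Origin: centre of its underside on the bench; z up, y along its length: heap at the -y end, far end +y. Blue marks on the long rims at y = -50 and +50 mm part the bed in thirds. Behind the heap the strip y = -150 to -110 mm is bare. Bed, walls and pieces take up to 12 N from the rake.
- bed_heap (a point): Point on the white bed's top under the middle of the heap (tray y = -76 mm), 30 mm over the bench; tray axes. The bed is one sprung plate: it sinks about 1 mm per 4 N of press beyond the first newton or so (12 mm at most) and springs back. From this point it slopes evenly along y, up or down, by an amount that differs each time and is not reported: up to 11 mm higher or lower at the +y end.
- rake: Hand rake, 136 mm tall, 0.16 kg, upright in the rest: 4 aluminium tines (8 mm wide, 10 thick, 32 long, 16 apart) in a row along x under a bar 56 mm wide (x) and 10 thick (y); above it a blue grip 30 mm wide (x), 16 thick (y), from 56 to 136 mm high. Origin: middle of the tine tips' underside; z up along the grip.
- rest: Fixed white rake rest with a slot open at the top, 64 mm (x) by 18 mm (y) inside, walls 8 mm thick, 38 mm high; slot floor 6 mm above the bench. Foot 100 x 70 mm. Origin: centre of its underside, on the slot's axis; the rake stands in it with its x along the slot's x.
- stone0: Loose rough stone piece, about 27 x 23 x 17 mm, 15 to 31 g, brittle. Origin: its centre. At the start six pieces lie flat on the bed and two on top of them, all in the tray's -y third.
- stone1: Loose rough stone piece, about 27 x 23 x 17 mm, 15 to 31 g, brittle. Origin: its centre. At the start six pieces lie flat on the bed and two on top of them, all in the tray's -y third.
- stone2: Loose rough stone piece, about 27 x 23 x 17 mm, 15 to 31 g, brittle. Origin: its centre. At the start six pieces lie flat on the bed and two on top of them, all in the tray's -y third.
- stone3: Loose rough stone piece, about 27 x 23 x 17 mm, 15 to 31 g, brittle. Origin: its centre. At the start six pieces lie flat on the bed and two on top of them, all in the tray's -y third.
- stone4: Loose rough stone piece, about 27 x 23 x 17 mm, 15 to 31 g, brittle. Origin: its centre. At the start six pieces lie flat on the bed and two on top of them, all in the tray's -y third.
- stone5: Loose rough stone piece, about 27 x 23 x 17 mm, 15 to 31 g, brittle. Origin: its centre. At the start six pieces lie flat on the bed and two on top of them, all in the tray's -y third.
- stone6: Loose rough stone piece, about 27 x 23 x 17 mm, 15 to 31 g, brittle. Origin: its centre. At the start six pieces lie flat on the bed and two on top of them, all in the tray's -y third.
- stone7: Loose rough stone piece, about 27 x 23 x 17 mm, 15 to 31 g, brittle. Origin: its centre. At the start six pieces lie flat on the bed and two on top of them, all in the tray's -y third.
- beaker: Loose glass beaker, 68 mm wide, 90 mm high, on the bench; leave alone. Origin: centre of its underside.
- jar: Loose amber jar with a white cap, 56 mm wide, 80 mm high, beyond the tray; leave alone. Origin: centre of its underside.
- dish: Loose closed white dish, 84 mm wide, 16 mm high, beyond the tray; leave alone. Origin: centre of its underside.

How it is judged:
On the way, in this order (a step that is already met when the one before it is completed fails the run):
1. the rake is lifted out of its rest (z of rake in the frame of rest above 0.05 m), for 0.1 s.
2. the tines touch the bed behind the heap (contact force between rake and tray above 0.5 N and z of rake in the frame of tray below 0.05 m and x of rake in the frame of tray between -0.06 and 0.06 m and y of rake in the frame of tray below -0.105 m), for 0.1 s.
3. the tines touch the bed in the middle third on the way (contact force between rake and tray above 0.5 N and z of rake in the frame of tray below 0.05 m and x of rake in the frame of tray between -0.06 and 0.06 m and y of rake in the frame of tray between -0.05 and 0.05 m), for 0.1 s.
4. the tines touch the bed in the far third (contact force between rake and tray above 0.5 N and z of rake in the frame of tray below 0.05 m and x of rake in the frame of tray between -0.06 and 0.06 m and y of rake in the frame of tray above 0.05 m), for 0.1 s.
At the end, for the whole second after the job is handed in: Each third of the bed holds at least two piece centres (borders at tray y -50 and +50 mm); all pieces at rest in the tray, each touching it, centres under 58 mm high; rake at rest in the slot (tips within 12 mm of the rest's axis, under 13 mm high, lean under 0.4 rad) (((y of stone0 in the frame of tray below -0.05 m and y of any of stone1, stone2, stone3, stone4, stone5, stone6, stone7 in the frame of tray below -0.05 m) or (y of stone1 in the frame of tray below -0.05 m and y of any of stone2, stone3, stone4, stone5, stone6, stone7 in the frame of tray below -0.05 m) or (y of stone2 in the frame of tray below -0.05 m and y of any of stone3, stone4, stone5, stone6, stone7 in the frame of tray below -0.05 m) or (y of stone3 in the frame of tray below -0.05 m and y of any of stone4, stone5, stone6, stone7 in the frame of tray below -0.05 m) or (y of stone4 in the frame of tray below -0.05 m and y of any of stone5, stone6, stone7 in the frame of tray below -0.05 m) or (y of stone5 in the frame of tray below -0.05 m and y of any of stone6, stone7 in the frame of tray below -0.05 m) or (y of stone6 in the frame of tray below -0.05 m and y of stone7 in the frame of tray below -0.05 m)) and ((y of stone0 in the frame of tray between -0.05 and 0.05 m and (y of stone1 in the frame of tray between -0.05 and 0.05 m or y of stone2 in the frame of tray between -0.05 and 0.05 m or y of stone3 in the frame of tray between -0.05 and 0.05 m or y of stone4 in the frame of tray between -0.05 and 0.05 m or y of stone5 in the frame of tray between -0.05 and 0.05 m or y of stone6 in the frame of tray between -0.05 and 0.05 m or y of stone7 in the frame of tray between -0.05 and 0.05 m)) or (y of stone1 in the frame of tray between -0.05 and 0.05 m and (y of stone2 in the frame of tray between -0.05 and 0.05 m or y of stone3 in the frame of tray between -0.05 and 0.05 m or y of stone4 in the frame of tray between -0.05 and 0.05 m or y of stone5 in the frame of tray between -0.05 and 0.05 m or y of stone6 in the frame of tray between -0.05 and 0.05 m or y of stone7 in the frame of tray between -0.05 and 0.05 m)) or (y of stone2 in the frame of tray between -0.05 and 0.05 m and (y of stone3 in the frame of tray between -0.05 and 0.05 m or y of stone4 in the frame of tray between -0.05 and 0.05 m or y of stone5 in the frame of tray between -0.05 and 0.05 m or y of stone6 in the frame of tray between -0.05 and 0.05 m or y of stone7 in the frame of tray between -0.05 and 0.05 m)) or (y of stone3 in the frame of tray between -0.05 and 0.05 m and (y of stone4 in the frame of tray between -0.05 and 0.05 m or y of stone5 in the frame of tray between -0.05 and 0.05 m or y of stone6 in the frame of tray between -0.05 and 0.05 m or y of stone7 in the frame of tray between -0.05 and 0.05 m)) or (y of stone4 in the frame of tray between -0.05 and 0.05 m and (y of stone5 in the frame of tray between -0.05 and 0.05 m or y of stone6 in the frame of tray between -0.05 and 0.05 m or y of stone7 in the frame of tray between -0.05 and 0.05 m)) or (y of stone5 in the frame of tray between -0.05 and 0.05 m and (y of stone6 in the frame of tray between -0.05 and 0.05 m or y of stone7 in the frame of tray between -0.05 and 0.05 m)) or (y of stone6 in the frame of tray between -0.05 and 0.05 m and y of stone7 in the frame of tray between -0.05 and 0.05 m)) and ((y of stone0 in the frame of tray above 0.05 m and y of any of stone1, stone2, stone3, stone4, stone5, stone6, stone7 in the frame of tray above 0.05 m) or (y of stone1 in the frame of tray above 0.05 m and y of any of stone2, stone3, stone4, stone5, stone6, stone7 in the frame of tray above 0.05 m) or (y of stone2 in the frame of tray above 0.05 m and y of any of stone3, stone4, stone5, stone6, stone7 in the frame of tray above 0.05 m) or (y of stone3 in the frame of tray above 0.05 m and y of any of stone4, stone5, stone6, stone7 in the frame of tray above 0.05 m) or (y of stone4 in the frame of tray above 0.05 m and y of any of stone5, stone6, stone7 in the frame of tray above 0.05 m) or (y of stone5 in the frame of tray above 0.05 m and y of any of stone6, stone7 in the frame of tray above 0.05 m) or (y of stone6 in the frame of tray above 0.05 m and y of stone7 in the frame of tray above 0.05 m)) and x of stone0 in the frame of tray between -0.066 and 0.066 m and y of stone0 in the frame of tray between -0.151 and 0.151 m and z of each of stone0, stone1, stone2, stone3, stone4, stone5, stone6, stone7 in the frame of tray below 0.058 m and contact force between each of stone0, stone1, stone2, stone3, stone4, stone5, stone6, stone7 and tray above 0.03 N and linear speed of each of stone0, stone1, stone2, stone3, stone4, stone5, stone6, stone7, rake below 0.02 m/s and x of stone1 in the frame of tray between -0.066 and 0.066 m and y of stone1 in the frame of tray between -0.151 and 0.151 m and x of stone2 in the frame of tray between -0.066 and 0.066 m and y of stone2 in the frame of tray between -0.151 and 0.151 m and x of stone3 in the frame of tray between -0.066 and 0.066 m and y of stone3 in the frame of tray between -0.151 and 0.151 m and x of stone4 in the frame of tray between -0.066 and 0.066 m and y of stone4 in the frame of tray between -0.151 and 0.151 m and x of stone5 in the frame of tray between -0.066 and 0.066 m and y of stone5 in the frame of tray between -0.151 and 0.151 m and x of stone6 in the frame of tray between -0.066 and 0.066 m and y of stone6 in the frame of tray between -0.151 and 0.151 m and x of stone7 in the frame of tray between -0.066 and 0.066 m and y of stone7 in the frame of tray between -0.151 and 0.151 m and horizontal distance between rake and rest below 0.012 m and z of rake in the frame of rest below 0.013 m and angle between rake's own z axis and vertical below 0.4 rad).
It fails at once if the rake presses harder than 12 N on the tray or its bed (contact force between rake and tray above 12 N).
It fails at once if the rake presses harder than 12 N on a piece (contact force between rake and stone0 above 12 N or contact force between rake and stone1 above 12 N or contact force between rake and stone2 above 12 N or contact force between rake and stone3 above 12 N or contact force between rake and stone4 above 12 N or contact force between rake and stone5 above 12 N or contact force between rake and stone6 above 12 N or contact force between rake and stone7 above 12 N).
It fails at once if the fingers touch a piece (contact force between the fingers and stone0 above 0.5 N or contact force between the fingers and stone1 above 0.5 N or contact force between the fingers and stone2 above 0.5 N or contact force between the fingers and stone3 above 0.5 N or contact force between the fingers and stone4 above 0.5 N or contact force between the fingers and stone5 above 0.5 N or contact force between the fingers and stone6 above 0.5 N or contact force between the fingers and stone7 above 0.5 N).
It fails at once if the arm or its fingers lean on the tray (contact force between any of the fingers, the arm and tray above 5 N).
It fails at once if beaker, jar or dish is moved more than 20 mm or tipped (distance of any of beaker, jar, dish from where it was at the start of the episode above 0.02 m or angle between any of beaker, jar, dish's own z axis and vertical above 0.4 rad).
It also fails if it takes over 67 s, if anything falls off the work surface, if the arm or the gripper's body presses on something with over 40 N, if the wrist force passes 120 N, or if a joint passes its speed limit or range.

## Working session

There is one attempt and no reset: what is moved stays moved. The work goes in short steps, Python scripts to look and compute and a tool call to move; the robot and the scene stay as the last step left them, time stands still between calls to the robot, and variables do not carry over. Pictures are saved under pics/ and viewed, at most 10 in all, crops included, and the job is handed in when it is done.

Besides the shell and the picture viewer there is one more tool, called after "Call:" as name([rows], argument=value, ...), one row to a line, values as JSON. play_rows: Moves the arm, as the interface text tells. Its arguments: {"type":"object","properties":{"rows":{"type":"array"},"squeeze":{"type":"number"}},"required":["rows"]}

```bash
mkdir -p pics; ls
cat > h.py <<'E'
import numpy as np, cv2
from cell import robot, optics
def look(name):
    im,d=optics.read_camera(name); return im,d
def world(name,d):
    m=optics.camera_model(name); v,u=np.mgrid[0:d.shape[0],0:d.shape[1]]
    p=np.stack([(u-m['cx'])/m['fx']*d,-(v-m['cy'])/m['fy']*d,-d],-1)
    return p@np.array(m['rotation']).T+np.array(m['origin'])
def save(im,f): cv2.imwrite('pics/'+f,cv2.cvtColor(im,cv2.COLOR_RGB2BGR))
E
python3 - <<'E'
from h import *
s=robot.observe();print({k:np.round(v,3) for k,v in s.items()})
for n in('top','side'):
    im,d=look(n);m=optics.camera_model(n);print(m);save(im,n+'0.png');np.savez(n+'0.npz',im=im,w=world(n,d),d=d)
E
```

```text
pics
{'time': np.float64(0.0), 'qpos': array([ 1.091,  0.343,  1.525, -0.   ,  1.275, -0.146]), 'qvel': array([ 0.002, -0.001, -0.001,  0.001, -0.   ,  0.002]), 'joint_efforts': array([ 2.0000e-03, -4.3126e+01, -2.4422e+01,  7.2000e-02,  5.6000e-02,
       -0.0000e+00]), 'tool_pos': array([0.172, 0.496, 0.243]), 'tool_rot': array([-3.14 , -0.   ,  2.808]), 'contact_force': array([0.262, 0.223, 0.558]), 'torque': array([0.07 , 0.007, 0.044]), 'grip_force': np.float64(0.0), 'opening': np.float64(0.091)}
{'fx': 411.0001988605082, 'fy': 411.0001988605082, 'cx': 250.50194637149494, 'cy': 188.25906039981305, 'origin': array([0.45993191, 0.01793759, 1.06379697]), 'rotation': array([ 0.14089149, -0.02260972, -1.54793906])}Traceback (most recent call last):
  File "<stdin>", line 4, in <module>
  File "h.py", line 8, in world
    return p@np.array(m['rotation']).T+np.array(m['origin'])
           ~~~~~~~~~~~~~~~~~~~~~~~~~~~^~~~~~~~~~~~~~~~~~~~~~
ValueError: operands could not be broadcast together with shapes (384,512) (3,)
```

```bash
sed -i "s/^from cell/from scipy.spatial.transform import Rotation as Ro\nfrom cell/; s/np.array(m\['rotation'\]).T/Ro.from_euler('xyz',m['rotation']).as_matrix().T/" h.py
python3 - <<'E'
from h import *
for n in('top','side'):
    im,d=look(n);m=optics.camera_model(n);print(m);save(im,n+'0.png');np.savez(n+'0.npz',im=im,w=world(n,d),d=d)
E
```

```text
{'fx': 411.0001988605082, 'fy': 411.0001988605082, 'cx': 250.50194637149494, 'cy': 188.25906039981305, 'origin': array([0.45993191, 0.01793759, 1.06379697]), 'rotation': array([ 0.14089149, -0.02260972, -1.54793906])}
{'fx': 469.6974535680806, 'fy': 469.6974535680806, 'cx': 253.27047312520057, 'cy': 196.20026574022384, 'origin': array([0.40748341, 1.06009377, 0.80628538]), 'rotation': array([ 0.97698658,  0.01160893, -2.97285757])}
```

View pics/top0.png

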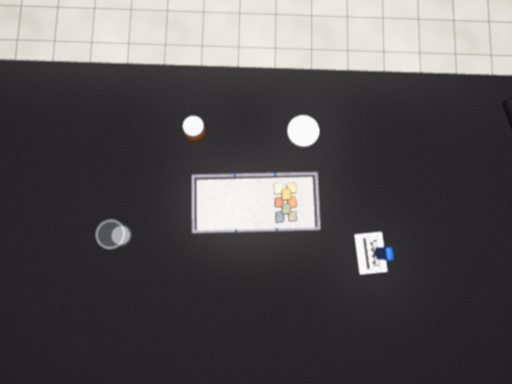

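View pics/side0.png

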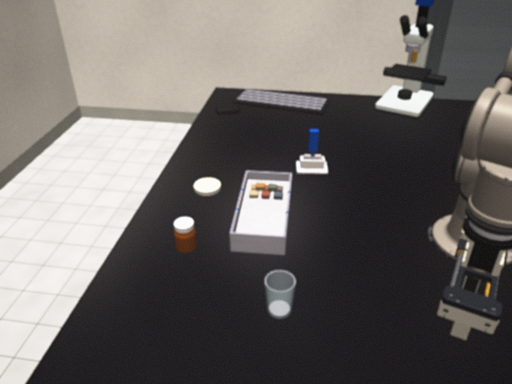

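Run:
```python
from h import *
z=np.load('top0.npz');w=z['w'];im=z['im'].astype(int)
print('bench z',np.median(w[300:350,100:300,2]), 'noise',np.std(w[300:350,100:300,2]))
# tray rim
reg=np.zeros(w.shape[:2],bool);reg[160:245,180:330]=1
rim=reg&(abs(w[...,2]-.06)<.006)&(w[...,2]<.3)
# tray footprint: everything >20mm
foot=reg&(w[...,2]>.045)
P=w[foot][:,:2]
r=cv2.minAreaRect((P*1000).astype(np.float32));print('foot rect',r)
r=cv2.minAreaRect((w[rim][:,:2]*1000).astype(np.float32));print('rim',r,rim.sum())
# rake / rest
reg=np.zeros_like(reg);reg[225:280,345:400]=1
for lo,hi in((.003,.02),(.03,.046),(.05,.06),(.125,.15)):
    m=reg&(w[...,2]>lo)&(w[...,2]<hi);
    if m.sum()>3: print(lo,hi,m.sum(),w[m].mean(0),cv2.minAreaRect((w[m][:,:2]*1000).astype(np.float32)))
blue=reg&(im[...,2]>im[...,0]+60);print('blue',blue.sum(),w[blue].min(0),w[blue].max(0))
z=np.load('side0.npz');ws=z['w'];ims=z['im'].astype(int)
b=(ims[...,2]>ims[...,0]+60);b[:120]=0;b[160:]=0;b[:,:300]=0;b[:,330:]=0
print('side blue',b.sum(),np.percentile(ws[b],[2,50,98],axis=0).round(4))
```

```text
bench z -0.0004064019606296876 noise 0.058233772399587866
foot rect ((551.278076171875, -14.985946655273438), (179.06207275390625, 311.96533203125), 2.949479341506958)
rim ((569.6900024414062, -14.093963623046875), (142.44468688964844, 311.7809143066406), 2.7948970794677734) 1167
0.003 0.02 555 [ 0.45210225 -0.30473991  0.00630128] ((455.13873291015625, -319.6005554199219), (137.348876953125, 138.2621612548828), 89.7381591796875)
0.03 0.046 275 [ 0.45098403 -0.30938255  0.03706555] ((451.8768310546875, -313.05987548828125), (79.9489974975586, 35.2973518371582), 7.371136665344238)
0.05 0.06 25 [ 0.45542218 -0.31027612  0.05205485] ((453.2753601074219, -311.4419250488281), (51.018646240234375, 8.033616065979004), 4.651386260986328)
0.125 0.15 117 [ 0.45224451 -0.31102445  0.13854882] ((451.9952087402344, -312.7142333984375), (30.16307258605957, 15.73314380645752), 8.96725845336914)
blue 119 [ 0.43717994 -0.37457723 -0.0048669 ] [0.4701379  0.01793759 1.06379697]
side blue 209 [[ 4.390e-01 -6.164e-01 -4.000e-04]
 [ 4.525e-01 -3.063e-01  1.051e-01]
 [ 4.700e-01 -2.992e-01  1.432e-01]]
```

```bash
cat >> h.py <<'E'
T0=np.array([.5697,-.0141]);TY=np.radians(2.795)
def totray(p): 
    c,s=np.cos(TY),np.sin(TY);q=p[...,:2]-T0
    return np.stack([q[...,0]*c+q[...,1]*s,-q[...,0]*s+q[...,1]*c,p[...,2]],-1)
E
python3 - <<'E'
from h import *
for n in('top','side'):
    z=np.load(n+'0.npz');w=z['w'];im=z['im'].astype(int);t=totray(w)
    m=(abs(t[...,0])<.055)&(t[...,1]>-.03)&(t[...,1]<.135)&(t[...,2]>0)&(t[...,2]<.057)
    for lo in np.arange(-.03,.135,.0275):
        k=m&(t[...,1]>=lo)&(t[...,1]<lo+.0275);print(n,round(lo+.0137,3),k.sum(),np.median(t[k][:,2]).round(4),t[k][:,2].std().round(4))
    p=t[m];A=np.c_[p[:,1]+.076,p[:,0],np.ones(len(p))];print(n,np.linalg.lstsq(A,p[:,2],rcond=None)[0])
    k=(abs(t[...,0])<.05)&(t[...,1]>-.14)&(t[...,1]<-.115)&(t[...,2]<.057);print('behind',np.median(t[k],0),k.sum())
    m=(abs(t[...,0])<.064)&(abs(t[...,1])<.15)&(t[...,2]>.038)&(t[...,2]<.09)&(np.ptp(im,axis=-1)>25)
    print(np.percentile(t[m],[0,5,50,95,100],axis=0))
    # rest/rake
    k=(abs(w[...,0]-.452)<.05)&(abs(w[...,1]+.3127)<.05)
    for lo,hi in((.03,.0395),(.13,.15)):
        kk=k&(w[...,2]>lo)&(w[...,2]<hi)
        if kk.sum()>5:print(lo,kk.sum(),cv2.minAreaRect((w[kk][:,:2]*1000).astype(np.float32)),w[kk][:,2].max())
E
```

```text
top -0.016 465 0.0274 0.0019
top 0.011 472 0.0265 0.0019
top 0.039 466 0.0252 0.002
top 0.066 461 0.0243 0.0018
top 0.094 469 0.0233 0.002
top 0.121 476 0.0224 0.002
top [-0.03622918 -0.0019256   0.02946315]
behind [-0.00068225 -0.12734588  0.03125674] 387
[[-0.0438885  -0.10454574  0.03822555]
 [-0.03599072 -0.09972029  0.04278265]
 [ 0.0051763  -0.07990084  0.04772553]
 [ 0.04395711 -0.05126697  0.06474838]
 [ 0.06386425  0.04868159  0.06837206]]
0.03 226 ((451.902587890625, -313.2183837890625), (80.00454711914062, 35.17441177368164), 7.745804786682129) 0.03948208450019197
0.13 107 ((451.93048095703125, -312.7244567871094), (30.032039642333984, 15.73314380645752), 8.96725845336914) 0.14412485568459799
side -0.016 221 0.0273 0.0016
side 0.011 234 0.0265 0.0016
side 0.039 236 0.0254 0.0016
side 0.066 261 0.0244 0.0017
side 0.094 244 0.0239 0.0016
side 0.121 0 nan nan
side [-3.47756135e-02 -4.37279937e-05  2.94893089e-02]
behind [-0.00879239 -0.13484017  0.03205276] 64
[[-0.04277023 -0.10210971  0.038131  ]
 [-0.01577006 -0.09283583  0.04098475]
 [ 0.01564742 -0.06508551  0.04703932]
 [ 0.04520959 -0.04583799  0.06403942]
 [ 0.04935511 -0.04203409  0.0669035 ]]
0.03 117 ((452.50604248046875, -309.8393859863281), (79.37154388427734, 45.55210494995117), 6.101583480834961) 0.03944028048769177
0.13 46 ((452.61962890625, -309.7898864746094), (26.376943588256836, 20.167325973510742), 7.3955254554748535) 0.14536405422072174
  return _methods._mean(a, axis=axis, dtype=dtype,
  ret = ret.dtype.type(ret / rcount)
  ret = _var(a, axis=axis, dtype=dtype, out=out, ddof=ddof,
  arrmean = um.true_divide(arrmean, div, out=arrmean,
  ret = ret.dtype.type(ret / rcount)
```

```bash
cat >> h.py <<'E'
def rel(c,t):  # c,t=(x,y,z,yaw) tool down -> tool-axes shift cm, wz
    R=Ro.from_euler('xyz',[np.pi,0,c[3]]).as_matrix()
    return (R.T@(np.array(t[:3])-c[:3])*100).round(2),round(-(t[3]-c[3]),3)
def tr(x,y,z): # tray xy -> world
    c,s=np.cos(TY),np.sin(TY);return np.array([T0[0]+x*c-y*s,T0[1]+x*s+y*c,z])
E
python3 - <<'E'
from h import *
c=(.172,.496,.244,2.808)
print(rel(c,(.43,.1,.244,3.0)),rel(c,(.452,-.313,.20,3.28)))
E
```

```text
(array([-37.34, -28.97,  -0.  ]), -0.192) (array([-52.95, -67.27,   4.4 ]), -0.472)
```

Call:
play_rows([
  [-37.3, -29.0, 0, 0, 0, -0.19, 1],
  [-37.3, -29.0, 0, 0, 0, -0.19, 1],
  [-37.3, -29.0, 0, 0, 0, -0.19, 1],
  [-37.3, -29.0, 0, 0, 0, -0.19, 1],
  [-37.3, -29.0, 0, 0, 0, -0.19, 1],
  [-37.3, -29.0, 0, 0, 0, -0.19, 1],
  [-37.3, -29.0, 0, 0, 0, -0.19, 1],
  [-37.3, -29.0, 0, 0, 0, -0.19, 1],
  [-53.0, -67.3, 4.4, 0, 0, -0.472, 1],
  [-53.0, -67.3, 4.4, 0, 0, -0.472, 1],
  [-53.0, -67.3, 4.4, 0, 0, -0.472, 1],
  [-53.0, -67.3, 4.4, 0, 0, -0.472, 1],
  [-53.0, -67.3, 4.4, 0, 0, -0.472, 1],
  [-53.0, -67.3, 4.4, 0, 0, -0.472, 1],
  [-53.0, -67.3, 4.4, 0, 0, -0.472, 1],
  [-53.0, -67.3, 4.4, 0, 0, -0.472, 1],
  [-53.0, -67.3, 4.4, 0, 0, -0.472, 1],
  [-53.0, -67.3, 4.4, 0, 0, -0.472, 1],
  [-53.0, -67.3, 4.4, 0, 0, -0.472, 1],
  [-53.0, -67.3, 4.4, 0, 0, -0.472, 1],
], squeeze=45)

```text
time: 2.15
tool_pos: [0.4517, -0.3141, 0.1987]
tool_rot: [3.14, -0.001, -3.006]
contact_force: [1.2, -0.4, 0.6]
opening: 0.0919
grip_force: 0.0
```

Call:
play_rows([
  [0, 0, 3, 0, 0, 0, 1],
  [0, 0, 6, 0, 0, 0, 1],
  [0, 0, 8, 0, 0, 0, 1],
  [0, 0, 9.4, 0, 0, 0, 1],
  [0, 0, 9.4, 0, 0, 0, 1],
  [0, 0, 9.4, 0, 0, 0, 1],
  [0, 0, 9.4, 0, 0, 0, 0],
  [0, 0, 9.4, 0, 0, 0, 0],
  [0, 0, 9.4, 0, 0, 0, 0],
  [0, 0, 9.4, 0, 0, 0, 0],
  [0, 0, 9.4, 0, 0, 0, 0],
  [0, 0, 9.4, 0, 0, 0, 0],
  [0, 0, 9.4, 0, 0, 0, 0],
], squeeze=45)

```text
time: 3.45
tool_pos: [0.4522, -0.3135, 0.1057]
tool_rot: [3.141, 0.0, -3.003]
contact_force: [-0.3, -0.6, 1.1]
opening: 0.0403
grip_force: 0.0
```

Call:
play_rows([
  [0, 0, 0, 0, 0, 0, 0],
  [0, 0, 0, 0, 0, 0, 0],
  [0, 0, 0, 0, 0, 0, 0],
  [0, 0, 0, 0, 0, 0, 0],
  [0, 0, 0, 0, 0, 0, 0],
  [0, 0, 0, 0, 0, 0, 0],
])

```text
time: 4.05
tool_pos: [0.4522, -0.3134, 0.1056]
tool_rot: [3.141, -0.0, -3.003]
contact_force: [0.7, 0.1, 0.0]
opening: 0.0157
grip_force: 45.0
```

Run:
```python
from h import *
c=(.452,-.313,.206,3.28)
print(rel(c,(*tr(0,-.130,.206),3.19)))
z=lambda y:.030-.0362*(y+.076)+.0998
print(z(-.13),z(0),z(.08))
```

```text
(array([-14.62,  15.03,   0.  ]), 0.09)
0.1317548 0.1270488 0.1241528
```

Call:
play_rows([
  [0, 0, -2, 0, 0, 0, 0],
  [0, 0, -4, 0, 0, 0, 0],
  [0, 0, -7, 0, 0, 0, 0],
  [0, 0, -10, 0, 0, 0, 0],
  [0, 0, -10, 0, 0, 0, 0],
  [0, 0, -10, 0, 0, 0, 0],
])

```text
time: 4.65
tool_pos: [0.4521, -0.3134, 0.2057]
tool_rot: [-3.141, 0.0, -3.003]
contact_force: [-0.3, 0.6, -2.6]
opening: 0.0157
grip_force: 45.0
```

Call:
play_rows([
  [-3, 3, 0, 0, 0, 0.02, 0],
  [-6, 6, 0, 0, 0, 0.04, 0],
  [-9, 9, 0, 0, 0, 0.06, 0],
  [-12, 12, 0, 0, 0, 0.08, 0],
  [-14, 14.4, 0, 0, 0, 0.09, 0],
  [-14.6, 15.0, 0, 0, 0, 0.09, 0],
  [-14.6, 15.0, 0, 0, 0, 0.09, 0],
  [-14.6, 15.0, 0, 0, 0, 0.09, 0],
  [-14.6, 15.0, 0, 0, 0, 0.09, 0],
])

```text
time: 5.55
tool_pos: [0.5754, -0.146, 0.2053]
tool_rot: [3.141, -0.001, -3.095]
contact_force: [-0.7, -0.5, -2.4]
opening: 0.0155
grip_force: 45.0
```

Run:
```python
from h import *
s=robot.observe();print(s['tool_pos'],s['tool_rot'],totray(s['tool_pos']))
F=[]
im,d=look('top');w=world('top',d);t=totray(w)
k=(t[...,2]>.18)&(abs(t[...,0])<.06)&(abs(t[...,1]+.13)<.05)
im2,d2=look('side');t2=totray(world('side',d2))
b=(im2[...,2].astype(int)>im2[...,0]+60)&(abs(t2[...,1]+.13)<.03)&(abs(t2[...,0])<.03)
p=t2[b];print(b.sum(),np.percentile(p,[2,50,98],axis=0))
# tines: pts below grip
k=(abs(t2[...,1]+.12)<.03)&(abs(t2[...,0])<.035)&(t2[...,2]>.09)&(t2[...,2]<.16)
print(k.sum(),np.percentile(t2[k],[1,50,99],axis=0))
save(cv2.resize(im2[100:270,180:360],None,fx=3,fy=3,interpolation=cv2.INTER_CUBIC),'side1.png')
for i in range(4):
    look('top');s=robot.observe();F.append(s['contact_force'])
print(np.round(F,2))
```

```text
[ 0.57537995 -0.14603554  0.2052556 ] [ 3.14148345e+00 -1.03385785e-03 -3.09493357e+00] [-0.00076033 -0.13205556  0.2052556 ]
242 [[-0.02812322 -0.15391217  0.02926231]
 [-0.00551357 -0.12807163  0.17651994]
 [ 0.02560188 -0.10398442  0.54861131]]
205 [[-0.02678851 -0.13505757  0.10564972]
 [ 0.00317323 -0.12632425  0.13834792]
 [ 0.0270809  -0.12104075  0.15720379]]
[[-0.09  0.25 -1.82]
 [-0.13  0.86 -1.27]
 [ 0.47 -0.07 -1.66]
 [ 0.24  0.33 -1.49]]
```

View pics/side1.png

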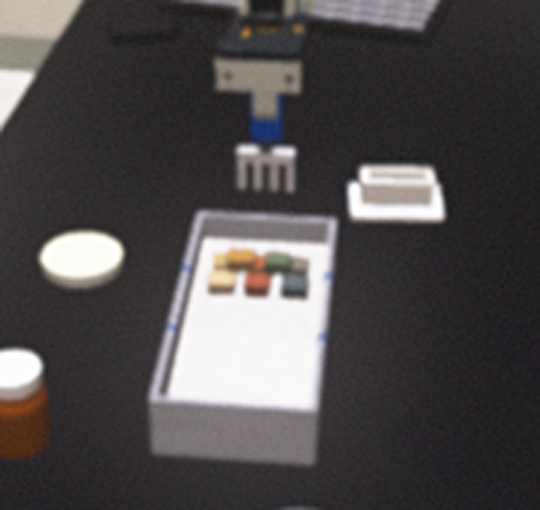

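Call:
play_rows([
  [0, 0, 2, 0, 0, 0, 0],
  [0, 0, 4, 0, 0, 0, 0],
  [0, 0, 6, 0, 0, 0, 0],
  [0, 0, 6.7, 0, 0, 0, 0],
  [0, 0, 7.0, 0, 0, 0, 0],
  [0, 0, 7.0, 0, 0, 0, 0],
  [0, 0, 7.0, 0, 0, 0, 0],
  [0, 0, 7.0, 0, 0, 0, 0],
])

```text
time: 6.65
tool_pos: [0.5767, -0.1449, 0.1367]
tool_rot: [-3.141, 0.002, -3.093]
contact_force: [-0.8, -0.9, -0.4]
opening: 0.0159
grip_force: 45.0
```

Call:
play_rows([
  [0, 0, 0.15, 0, 0, 0, 0],
  [0, 0, 0.3, 0, 0, 0, 0],
  [0, 0, 0.4, 0, 0, 0, 0],
  [0, 0, 0.45, 0, 0, 0, 0],
  [0, 0, 0.5, 0, 0, 0, 0],
  [0, 0, 0.5, 0, 0, 0, 0],
])

```text
time: 7.25
tool_pos: [0.5763, -0.1448, 0.131]
tool_rot: [-3.142, 0.0, -3.093]
contact_force: [-1.3, 0.5, 3.6]
opening: 0.016
grip_force: 45.0
```

```bash
cat > f.py <<'E'
from h import *
F=[];P=[]
for i in range(3):
    look('top');s=robot.observe();F.append(s['contact_force']);P.append(s['tool_pos'])
print(s['time'],np.mean(F,0).round(2),np.round(F,1)[:,2],np.mean(P,0).round(4),totray(np.mean(P,0)).round(4),s['tool_rot'].round(4),s['torque'].round(2))
E
python3 f.py
```

```text
7.4 [-0.21  0.05  2.6 ] [2.6 2.5 2.7] [ 0.5762 -0.1448  0.131 ] [ 0.0002 -0.1309  0.131 ] [-3.1415e+00  3.0000e-04 -3.0934e+00] [ 0.07  0.27 -0.03]
```

Call:
play_rows([
  [0, 0.3, 0.01, 0, 0, 0, 0],
  [0, 0.6, 0.02, 0, 0, 0, 0],
  [0, 0.9, 0.03, 0, 0, 0, 0],
  [0, 1.2, 0.045, 0, 0, 0, 0],
  [0, 1.5, 0.055, 0, 0, 0, 0],
  [0, 1.8, 0.065, 0, 0, 0, 0],
  [0, 2.1, 0.075, 0, 0, 0, 0],
  [0, 2.4, 0.085, 0, 0, 0, 0],
  [0, 2.7, 0.1, 0, 0, 0, 0],
  [0, 3.0, 0.11, 0, 0, 0, 0],
  [0, 3.3, 0.12, 0, 0, 0, 0],
  [0, 3.6, 0.13, 0, 0, 0, 0],
  [0, 3.9, 0.14, 0, 0, 0, 0],
  [0, 4.2, 0.15, 0, 0, 0, 0],
  [0, 4.5, 0.165, 0, 0, 0, 0],
])

```text
time: 8.9
tool_pos: [0.574, -0.0996, 0.1291]
tool_rot: [3.142, 0.0, -3.093]
contact_force: [-0.1, -3.8, 3.6]
opening: 0.0157
grip_force: 45.0
```

Call:
play_rows([
  [0, 0.4, -0.01, 0, 0, 0, 0],
  [0, 0.8, 0.01, 0, 0, 0, 0],
  [0, 1.2, 0.02, 0, 0, 0, 0],
  [0, 1.6, 0.035, 0, 0, 0, 0],
  [0, 2.0, 0.05, 0, 0, 0, 0],
  [0, 2.4, 0.065, 0, 0, 0, 0],
  [0, 2.8, 0.08, 0, 0, 0, 0],
  [0, 3.2, 0.095, 0, 0, 0, 0],
  [0, 3.6, 0.11, 0, 0, 0, 0],
  [0, 4.0, 0.125, 0, 0, 0, 0],
  [0, 4.4, 0.14, 0, 0, 0, 0],
  [0, 4.8, 0.155, 0, 0, 0, 0],
  [0, 5.2, 0.17, 0, 0, 0, 0],
  [0, 5.6, 0.18, 0, 0, 0, 0],
  [0, 6.0, 0.195, 0, 0, 0, 0],
])

```text
time: 10.4
tool_pos: [0.571, -0.0395, 0.127]
tool_rot: [3.141, -0.0, -3.093]
contact_force: [0.2, -3.3, 1.8]
opening: 0.0158
grip_force: 45.0
```

```bash
cat > v.py <<'E'
import sys
from h import *
im,d=look('side');im2,_=look('top')
a=cv2.resize(im[150:270,200:330],None,fx=3,fy=3,interpolation=cv2.INTER_CUBIC)
b=cv2.resize(im2[160:245,180:330],None,fx=2.6,fy=2.6,interpolation=cv2.INTER_CUBIC)
H=max(a.shape[0],b.shape[0]);p=lambda x:np.pad(x,((0,H-x.shape[0]),(0,0),(0,0)))
save(np.hstack([p(a),p(b)]),sys.argv[1])
s=robot.observe();print(s['time'],s['contact_force'].round(1),totray(s['tool_pos']).round(4))
E
python3 v.py s2.png
```

```text
10.5 [-0.  -0.3  2.4] [ 1.00e-04 -2.49e-02  1.27e-01]
```

View pics/s2.png

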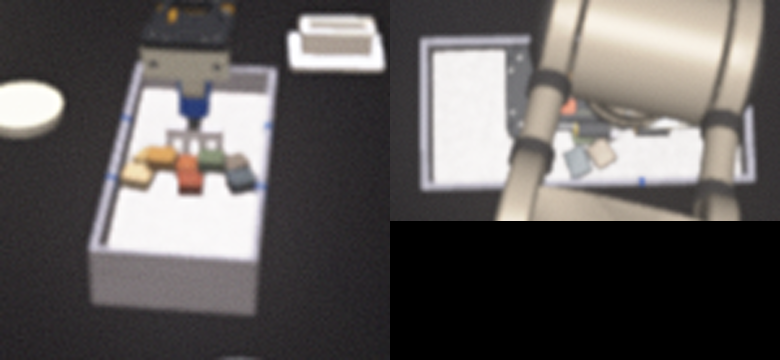

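Call:
play_rows([
  [0, 0.4, 0.01, 0, 0, 0, 0],
  [0, 0.8, 0.025, 0, 0, 0, 0],
  [0, 1.2, 0.04, 0, 0, 0, 0],
  [0, 1.6, 0.055, 0, 0, 0, 0],
  [0, 2.0, 0.07, 0, 0, 0, 0],
  [0, 2.4, 0.085, 0, 0, 0, 0],
  [0, 2.8, 0.1, 0, 0, 0, 0],
  [0, 3.2, 0.115, 0, 0, 0, 0],
  [0, 3.6, 0.13, 0, 0, 0, 0],
  [0, 4.0, 0.145, 0, 0, 0, 0],
  [0, 4.4, 0.16, 0, 0, 0, 0],
  [0, 4.8, 0.17, 0, 0, 0, 0],
  [0, 5.2, 0.185, 0, 0, 0, 0],
  [0, 5.6, 0.2, 0, 0, 0, 0],
  [0, 6.0, 0.215, 0, 0, 0, 0],
])

```text
time: 12.0
tool_pos: [0.5681, 0.0204, 0.1249]
tool_rot: [3.141, -0.0, -3.093]
contact_force: [1.0, -1.3, -0.9]
opening: 0.0157
grip_force: 45.0
```

Call:
play_rows([
  [0, 0.4, 0.04, 0, 0, 0, 0],
  [0, 0.8, 0.07, 0, 0, 0, 0],
  [0, 1.2, 0.1, 0, 0, 0, 0],
  [0, 1.6, 0.115, 0, 0, 0, 0],
  [0, 2.0, 0.13, 0, 0, 0, 0],
  [0, 2.4, 0.145, 0, 0, 0, 0],
  [0, 2.6, 0.15, 0, 0, 0, 0],
])

```text
time: 12.7
tool_pos: [0.5669, 0.0465, 0.1234]
tool_rot: [3.141, 0.0, -3.093]
contact_force: [-0.3, -1.7, 0.7]
opening: 0.0158
grip_force: 45.0
```

```bash
python3 f.py
```

```text
12.85 [ 0.16 -0.68  0.29] [ 0.9  0.1 -0.2] [0.5669 0.0466 0.1234] [0.0002 0.0608 0.1234] [ 3.1407  0.     -3.0933] [ 0.09 -0.05  0.05]
```

Call:
play_rows([
  [0, 0.2, 0.05, 0, 0, 0, 0],
  [0, 0.4, 0.06, 0, 0, 0, 0],
  [0, 0.4, 0.06, 0, 0, 0, 0],
  [0, 0.4, 0.06, 0, 0, 0, 0],
])

```text
time: 13.25
tool_pos: [0.5668, 0.05, 0.1229]
tool_rot: [3.141, 0.0, -3.093]
contact_force: [-0.0, -1.9, 1.2]
opening: 0.0157
grip_force: 45.0
```

Call:
play_rows([
  [0, -0.3, -0.5, 0, 0, 0, 0],
  [0, -0.5, -2, 0, 0, 0, 0],
  [0, -0.5, -5, 0, 0, 0, 0],
  [0, -2, -8, 0, 0, 0, 0],
  [0, -6, -9, 0, 0, 0, 0],
  [0, -10, -9, 0, 0, 0, 0],
  [0, -14, -9, 0, 0, 0, 0],
  [0, -18, -9, 0, 0, 0, 0],
  [0, -19, -9, 0, 0, 0, 0],
  [0, -19, -9, 0, 0, 0, 0],
])

```text
time: 14.25
tool_pos: [0.5756, -0.1411, 0.2125]
tool_rot: [3.141, -0.001, -3.096]
contact_force: [-0.5, 1.3, -1.3]
opening: 0.016
grip_force: 45.0
```

```bash
python3 v.py s3.png
```

```text
14.35 [ 0.   0.7 -1.5] [-1.000e-04 -1.248e-01  2.127e-01]
```

View pics/s3.png

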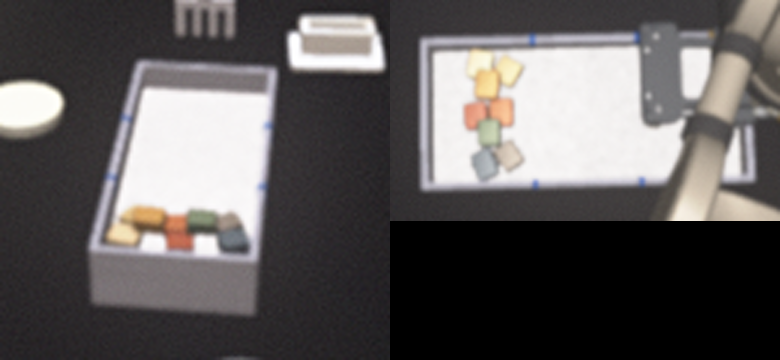

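```bash
cat > st.py <<'E'
from h import *
import sys
im,d=look('top');w=world('top',d);t=totray(w)
bed=.030-.0362*(t[...,1]+.076)
hh=t[...,2]-bed
m=(abs(t[...,0])<.0645)&(abs(t[...,1])<.1495)&(hh>.008)&(hh<.05)
lab=cv2.cvtColor(im,cv2.COLOR_RGB2LAB).astype(float)
# seeds clustering on colour + position
sel=m&(hh>.010)
X=np.c_[t[sel][:,:2]*1000/8,lab[sel][:,1:]/10,lab[sel][:,:1]/25].astype(np.float32)
cv2.setRNGSeed(1)
_,L,C=cv2.kmeans(X,8,None,(3,100,.01),30,cv2.KMEANS_PP_CENTERS)
for i in range(8):
    k=L[:,0]==i;p=t[sel][k];print(np.median(p[:,:2],0).round(3),'h',np.median(hh[sel][k]).round(3),'n',k.sum(),'ext',np.ptp(p[:,0]).round(3),np.ptp(p[:,1]).round(3),'rgb',np.median(im[sel][k],0))
p=t[sel];print('y range',p[:,1].min(),p[:,1].max(),'x',p[:,0].min(),p[:,0].max(),robot.observe()['time'])
E
python3 st.py
```

```text
[0.052 0.104] h 0.015 n 91 ext 0.035 0.073 rgb [244. 236. 210.]
[-0.018  0.092] h 0.032 n 102 ext 0.025 0.045 rgb [184.5 189.  165. ]
[-0.048  0.098] h 0.015 n 106 ext 0.031 0.025 rgb [168. 172. 176.]
[-0.036 -0.149] h 0.019 n 7 ext 0.037 0.0 rgb [125. 123. 127.]
[ 0.064 -0.035] h 0.022 n 9 ext 0.001 0.086 rgb [138. 134. 136.]
[0.004 0.094] h 0.015 n 183 ext 0.036 0.048 rgb [228. 168. 138.]
[0.036 0.083] h 0.019 n 170 ext 0.048 0.055 rgb [243. 220. 164.]
[-0.042  0.076] h 0.015 n 87 ext 0.028 0.027 rgb [210. 197. 184.]
y range -0.14945936175571017 0.14867906738691164 x -0.06324930615447744 0.06449307217272111 14.4
```

Call:
play_rows([
  [0.5, 4, 0, 0, 0, 0, 0],
  [1, 8, 0, 0, 0, 0, 0],
  [1.6, 12, 0, 0, 0, 0, 0],
  [2.2, 16, 0, 0, 0, 0, 0],
  [2.8, 20, 0, 0, 0, 0, 0],
  [3.2, 24, 0, 0, 0, 0, 0],
  [3.3, 26, 0, 0, 0, 0, 0],
  [3.3, 26, 0, 0, 0, 0, 0],
  [3.3, 26, 0, 0, 0, 0, 0],
  [3.3, 26, 1, 0, 0, 0, 0],
  [3.3, 26, 2.5, 0, 0, 0, 0],
  [3.3, 26, 4, 0, 0, 0, 0],
  [3.3, 26, 5, 0, 0, 0, 0],
  [3.3, 26, 5, 0, 0, 0, 0],
])

```text
time: 15.8
tool_pos: [0.5296, 0.1175, 0.161]
tool_rot: [-3.142, -0.004, -3.095]
contact_force: [-0.9, 0.4, -1.5]
opening: 0.016
grip_force: 45.0
```

```bash
python3 f.py
```

```text
15.95 [ 0.08 -0.48 -1.61] [-1.5 -1.2 -2.1] [0.5306 0.1179 0.1628] [-0.0326  0.1337  0.1628] [ 3.1415e+00  9.0000e-04 -3.0939e+00] [ 0.05 -0.05  0.02]
```

Call:
play_rows([
  [0, 0.1, 0.8, 0, 0, 0, 0],
  [0, 0.1, 1.6, 0, 0, 0, 0],
  [0, 0.1, 2.4, 0, 0, 0, 0],
  [0, 0.1, 3.1, 0, 0, 0, 0],
  [0, 0.1, 3.6, 0, 0, 0, 0],
  [0, 0.1, 3.9, 0, 0, 0, 0],
  [0, 0.1, 4.1, 0, 0, 0, 0],
  [0, 0.1, 4.1, 0, 0, 0, 0],
  [0, 0.1, 4.1, 0, 0, 0, 0],
])

```text
time: 16.85
tool_pos: [0.5306, 0.1193, 0.1221]
tool_rot: [3.141, 0.001, -3.093]
contact_force: [0.8, -0.1, -0.8]
opening: 0.0156
grip_force: 45.0
```

```bash
python3 f.py
```

```text
17.0 [-0.16 -0.63 -1.25] [-0.9 -1.  -1.8] [0.5306 0.1194 0.1221] [-0.0326  0.1352  0.1221] [ 3.1415e+00  6.0000e-04 -3.0934e+00] [0.05 0.01 0.  ]
```

Call:
play_rows([
  [0, -0.5, -0.02, 0, 0, 0, 0],
  [0, -1, -0.04, 0, 0, 0, 0],
  [0, -1.5, -0.065, 0, 0, 0, 0],
  [0, -2, -0.09, 0, 0, 0, 0],
  [0, -2.5, -0.11, 0, 0, 0, 0],
  [0, -3, -0.13, 0, 0, 0, 0],
  [0, -3.5, -0.15, 0, 0, 0, 0],
  [0, -4, -0.175, 0, 0, 0, 0],
  [0, -4.5, -0.2, 0, 0, 0, 0],
  [0, -5, -0.22, 0, 0, 0, 0],
  [0, -5.5, -0.24, 0, 0, 0, 0],
  [0, -6, -0.265, 0, 0, 0, 0],
  [0, -6.6, -0.29, 0, 0, 0, 0],
  [0, -7.2, -0.315, 0, 0, 0, 0],
  [0, -7.8, -0.34, 0, 0, 0, 0],
  [0, -8.4, -0.37, 0, 0, 0, 0],
  [0, -9, -0.4, 0, 0, 0, 0],
  [0, -9.6, -0.42, 0, 0, 0, 0],
  [0, -10.2, -0.45, 0, 0, 0, 0],
  [0, -10.8, -0.475, 0, 0, 0, 0],
])

```text
time: 19.0
tool_pos: [0.5357, 0.0109, 0.1266]
tool_rot: [3.142, 0.0, -3.093]
contact_force: [0.3, 0.5, -1.3]
opening: 0.0158
grip_force: 45.0
```

```bash
python3 v.py s4.png
```

```text
19.1 [ 0.1  0.3 -2. ] [-0.0327  0.0263  0.1267]
```

View pics/s4.png

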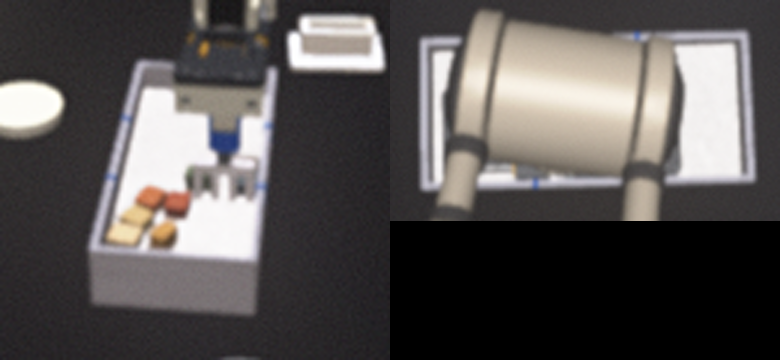

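Call:
play_rows([
  [0, -0.6, -0.025, 0, 0, 0, 0],
  [0, -1.2, -0.05, 0, 0, 0, 0],
  [0, -1.8, -0.08, 0, 0, 0, 0],
  [0, -2.4, -0.105, 0, 0, 0, 0],
  [0, -3, -0.13, 0, 0, 0, 0],
  [0, -3.6, -0.16, 0, 0, 0, 0],
  [0, -4.2, -0.185, 0, 0, 0, 0],
  [0, -4.8, -0.21, 0, 0, 0, 0],
  [0, -5.4, -0.24, 0, 0, 0, 0],
  [0, -6, -0.265, 0, 0, 0, 0],
  [0, -6.6, -0.29, 0, 0, 0, 0],
  [0, -7.2, -0.315, 0, 0, 0, 0],
  [0, -7.8, -0.34, 0, 0, 0, 0],
  [0, -8.4, -0.37, 0, 0, 0, 0],
  [0, -9, -0.4, 0, 0, 0, 0],
  [0, -9, -0.5, 0, 0, 0, 0],
  [0, -8.6, -2, 0, 0, 0, 0],
  [0, -8.6, -5, 0, 0, 0, 0],
  [0, -8.6, -8, 0, 0, 0, 0],
  [0, -8.6, -8, 0, 0, 0, 0],
])

```text
time: 21.1
tool_pos: [0.5419, -0.0749, 0.2109]
tool_rot: [-3.139, 0.008, -3.093]
contact_force: [0.0, 0.3, -0.6]
opening: 0.0162
grip_force: 45.0
```

```bash
python3 f.py
```

```text
21.25 [-0.    0.02 -2.03] [-2.2 -2.  -1.9] [ 0.5399 -0.0744  0.2071] [-0.0327 -0.0588  0.2071] [ 3.1412e+00 -1.1000e-03 -3.0933e+00] [ 0.05  0.02 -0.04]
```

Run:
```python
from h import *
print(rel((.5399,-.0744,.2071,3.1898),(.452,-.3135,.207,3.28)))
```

```text
(array([ 9.930e+00, -2.346e+01,  1.000e-02]), -0.09)
```

Call:
play_rows([
  [2, -4.5, 0, 0, 0, -0.02, 0],
  [4, -9, 0, 0, 0, -0.04, 0],
  [6, -13.5, 0, 0, 0, -0.06, 0],
  [8, -18, 0, 0, 0, -0.08, 0],
  [9.5, -22, 0, 0, 0, -0.09, 0],
  [9.9, -23.5, 0, 0, 0, -0.09, 0],
  [9.9, -23.5, 0, 0, 0, -0.09, 0],
])

```text
time: 21.95
tool_pos: [0.4511, -0.3155, 0.205]
tool_rot: [3.14, -0.002, -3.007]
contact_force: [0.2, 0.1, -1.9]
opening: 0.0154
grip_force: 45.0
```

```bash
python3 v.py s5.png; python3 st.py
```

```text
22.05 [-0.4  1.2 -1.8] [-0.1321 -0.2927  0.2055]
[-0.051 -0.09 ] h 0.016 n 191 ext 0.027 0.047 rgb [184. 187. 187.]
[0.013 0.102] h 0.023 n 77 ext 0.023 0.027 rgb [234. 205. 158.]
[-0.009 -0.076] h 0.022 n 73 ext 0.025 0.016 rgb [168. 177. 152.]
[0.019 0.047] h 0.016 n 198 ext 0.069 0.049 rgb [233.  175.5 143. ]
[0.049 0.102] h 0.015 n 110 ext 0.03 0.064 rgb [245.  237.5 213.5]
[0.041 0.075] h 0.015 n 107 ext 0.038 0.041 rgb [242. 228. 186.]
[-0.01  -0.149] h 0.022 n 19 ext 0.122 0.001 rgb [135. 131. 137.]
[ 0.064 -0.052] h 0.019 n 16 ext 0.001 0.114 rgb [137.  133.5 137. ]
y range -0.1494848468572205 0.14782268170786203 x -0.06357858302396453 0.06449785031712489 22.1
```

View pics/s5.png

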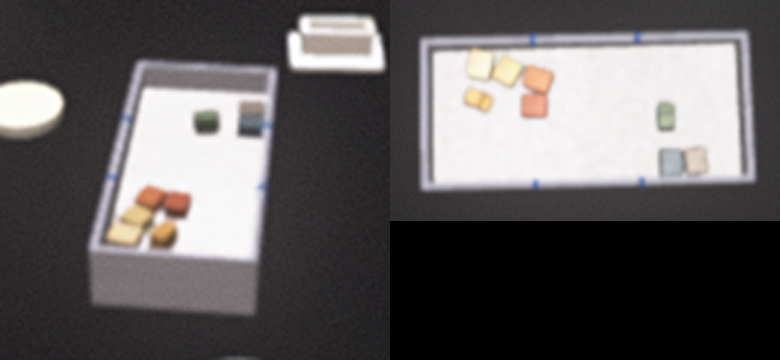

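Run:
```python
from h import *
print(rel((.452,-.3135,.207,3.28),(*tr(.033,.135,.207),3.19)))
```

```text
(array([-20.28,  41.18,   0.  ]), 0.09)
```

Call:
play_rows([
  [-2, 4.1, 0, 0, 0, 0.01, 0],
  [-4, 8.2, 0, 0, 0, 0.02, 0],
  [-6, 12.4, 0, 0, 0, 0.03, 0],
  [-8, 16.5, 0, 0, 0, 0.04, 0],
  [-10, 20.6, 0, 0, 0, 0.05, 0],
  [-12, 24.7, 0, 0, 0, 0.06, 0],
  [-14, 28.8, 0, 0, 0, 0.07, 0],
  [-16, 33, 0, 0, 0, 0.08, 0],
  [-18, 37, 0, 0, 0, 0.09, 0],
  [-19.5, 40, 0, 0, 0, 0.09, 0],
  [-20.3, 41.2, 0, 0, 0, 0.09, 0],
  [-20.3, 41.2, 0, 0, 0, 0.09, 0],
  [-20.3, 41.2, 0, 0, 0, 0.09, 0],
  [-20.3, 41.2, 1, 0, 0, 0.09, 0],
  [-20.3, 41.2, 2.5, 0, 0, 0.09, 0],
  [-20.3, 41.2, 4, 0, 0, 0.09, 0],
  [-20.3, 41.2, 4, 0, 0, 0.09, 0],
  [-20.3, 41.2, 4, 0, 0, 0.09, 0],
])

```text
time: 23.9
tool_pos: [0.5963, 0.121, 0.1665]
tool_rot: [-3.142, -0.001, -3.095]
contact_force: [0.1, 0.6, -2.0]
opening: 0.0159
grip_force: 45.0
```

```bash
python3 f.py
```

```text
24.05 [ 0.03  0.15 -1.33] [-1.5 -0.8 -1.7] [0.5969 0.1215 0.1674] [0.0337 0.1341 0.1674] [ 3.1415e+00  1.6000e-03 -3.0940e+00] [ 0.01  0.01 -0.03]
```

Call:
play_rows([
  [0.05, 0.1, 1, 0, 0, 0, 0],
  [0.05, 0.1, 2, 0, 0, 0, 0],
  [0.05, 0.1, 3, 0, 0, 0, 0],
  [0.05, 0.1, 3.8, 0, 0, 0, 0],
  [0.05, 0.1, 4.3, 0, 0, 0, 0],
  [0.05, 0.1, 4.5, 0, 0, 0, 0],
  [0.05, 0.1, 4.5, 0, 0, 0, 0],
  [0.05, -0.5, 4.48, 0, 0, 0, 0],
  [0.05, -1, 4.46, 0, 0, 0, 0],
  [0.05, -1.5, 4.44, 0, 0, 0, 0],
  [0.05, -2, 4.41, 0, 0, 0, 0],
  [0.05, -2.5, 4.39, 0, 0, 0, 0],
  [0.05, -3, 4.37, 0, 0, 0, 0],
  [0.05, -3.5, 4.35, 0, 0, 0, 0],
  [0.05, -4, 4.32, 0, 0, 0, 0],
  [0.05, -4.5, 4.3, 0, 0, 0, 0],
  [0.05, -4.9, 4.28, 0, 0, 0, 0],
  [0.05, -4.9, 4.28, 0, 0, 0, 0],
])

```text
time: 25.85
tool_pos: [0.5984, 0.0725, 0.1238]
tool_rot: [-3.141, -0.0, -3.094]
contact_force: [0.8, 0.4, -2.3]
opening: 0.0159
grip_force: 45.0
```

Call:
play_rows([
  [0, 0.2, -0.1, 0, 0, 0, 0],
  [0, 0.4, -1, 0, 0, 0, 0],
  [0, 0.4, -3, 0, 0, 0, 0],
  [0, 0.4, -6, 0, 0, 0, 0],
  [0, 0.4, -8, 0, 0, 0, 0],
  [0, 0.4, -8, 0, 0, 0, 0],
  [0, 0.4, -8, 0, 0, 0, 0],
])

```text
time: 26.55
tool_pos: [0.598, 0.0774, 0.2038]
tool_rot: [3.142, 0.0, -3.093]
contact_force: [0.3, -0.3, -1.1]
opening: 0.0155
grip_force: 45.0
```

```bash
python3 f.py
python3 - <<'E'
from h import *
s=robot.observe();p=s['tool_pos'];print(rel((*p,s['tool_rot'][2]+2*np.pi),(.452,-.3135,.207,3.28)))
E
```

```text
26.7 [-0.29  0.54 -2.08] [-2.2 -2.  -2. ] [0.5974 0.0773 0.2025] [0.0322 0.0899 0.2025] [ 3.1414e+00 -2.8000e-03 -3.0933e+00] [ 0.01  0.   -0.01]
(array([ 16.41, -38.33,  -0.47]), np.float64(-0.09))
```

Call:
play_rows([
  [1.7, -4, -0.2, 0, 0, -0.01, 0],
  [3.4, -8, -0.4, 0, 0, -0.02, 0],
  [5.1, -12, -0.4, 0, 0, -0.03, 0],
  [6.8, -16, -0.4, 0, 0, -0.04, 0],
  [8.5, -20, -0.4, 0, 0, -0.05, 0],
  [10.2, -24, -0.4, 0, 0, -0.06, 0],
  [12, -28, -0.4, 0, 0, -0.07, 0],
  [13.7, -32, -0.4, 0, 0, -0.08, 0],
  [15.4, -36, -0.4, 0, 0, -0.09, 0],
  [16.4, -38.3, -0.4, 0, 0, -0.09, 0],
  [16.4, -38.3, -0.4, 0, 0, -0.09, 0],
  [16.4, -38.3, -0.4, 0, 0, -0.09, 0],
])

```text
time: 27.9
tool_pos: [0.4523, -0.3132, 0.2067]
tool_rot: [3.14, -0.001, -3.005]
contact_force: [-0.3, -0.4, -0.8]
opening: 0.0158
grip_force: 45.0
```

```bash
python3 v.py s6.png
cat > sb.py <<'E'
from h import *
im,d=look('top');t=totray(world('top',d));hh=t[...,2]-(.030-.0362*(t[...,1]+.076))
m=(abs(t[...,0])<.063)&(abs(t[...,1])<.147)&(hh>.009)&(hh<.05)
n,L,S,C=cv2.connectedComponentsWithStats(m.astype(np.uint8),connectivity=4)
for i in range(1,n):
    if S[i,4]>8:p=t[L==i];print(S[i,4],'mean',p.mean(0).round(3),'min',p.min(0).round(3),'max',p.max(0).round(3))
# tray-frame yellow/red split
lab=cv2.cvtColor(im,cv2.COLOR_RGB2LAB)
E
python3 sb.py;python3 f.py
```

```text
28.0 [ 0.1  0.2 -1.6] [-0.1312 -0.2921  0.2072]
305 mean [0.041 0.041 0.041] min [ 0.017 -0.001  0.035] max [0.062 0.08  0.048]
173 mean [0.01  0.052 0.044] min [-0.008  0.027  0.035] max [0.025 0.08  0.053]
76 mean [-0.009 -0.076  0.052] min [-0.021 -0.085  0.04 ] max [ 0.004 -0.068  0.057]
184 mean [-0.05  -0.091  0.047] min [-0.063 -0.115  0.039] max [-0.037 -0.068  0.051]
28.2 [ 0.03 -0.11 -1.61] [-1.3 -1.9 -1.6] [ 0.4532 -0.3123  0.2077] [-0.1309 -0.2921  0.2077] [ 3.1414  0.     -3.0019] [ 0.02 -0.04  0.04]
```

View pics/s6.png

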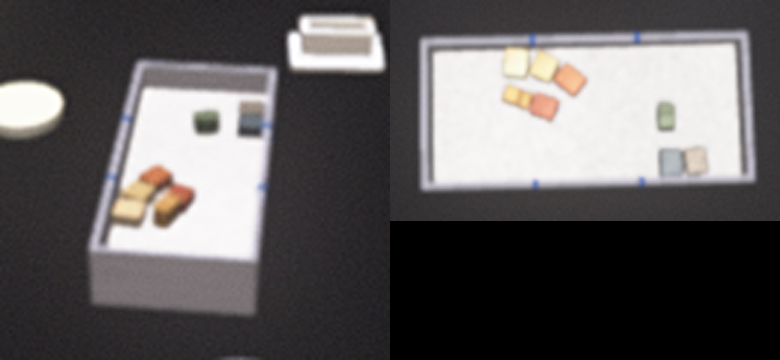

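Run:
```python
from h import *
im,d=look('side');w=world('side',d);s=robot.observe();p=s['tool_pos'];print(p)
c,sn=np.cos(.136),np.sin(.136);q=w-p;r=np.stack([q[...,0]*c+q[...,1]*sn,-q[...,0]*sn+q[...,1]*c,q[...,2]],-1)
for lo,hi in((-.1,-.085),(-.085,-.07),(-.066,-.058),(-.04,-.02)):
    k=(abs(r[...,0])<.035)&(abs(r[...,1])<.03)&(r[...,2]>lo)&(r[...,2]<hi)
    print(lo,k.sum(),np.percentile(r[k],[3,50,97],axis=0).round(4)[:, :2].tolist())
k=(abs(r[...,0])<.035)&(abs(r[...,1])<.03)&(r[...,2]<-.05)&(r[...,2]>-.13);print('tip z',np.percentile(r[k][:,2],[0,1,3]))
print(rel((*p,s['tool_rot'][2]+2*np.pi),(.4522,-.3134,.1060,3.28)))
```

```text
[ 0.45323055 -0.31255599  0.20784944]
-0.1 44 [[-0.0272, 0.0013], [-0.005, 0.0054], [0.0273, 0.0103]]
-0.085 53 [[-0.026, 0.0008], [0.0054, 0.0062], [0.028, 0.0101]]
-0.066 45 [[-0.0252, -0.0015], [0.0006, 0.0047], [0.0273, 0.0122]]
-0.04 60 [[-0.0135, 0.003], [0.0009, 0.0088], [0.0146, 0.0138]]
tip z [-0.09887024 -0.09687245 -0.09632908]
(array([ 0.11, -0.07, 10.18]), np.float64(0.001))
```

Call:
play_rows([
  [0.1, -0.1, 2, 0, 0, 0, 0],
  [0.1, -0.1, 4, 0, 0, 0, 0],
  [0.1, -0.1, 5, 0, 0, 0, 0],
  [0.1, -0.1, 5, 0, 0, 0, 0],
  [0.1, -0.1, 5, 0, 0, 0, 0],
  [0.1, -0.1, 5, 0, 0, 0, 0],
])

```text
time: 28.85
tool_pos: [0.4525, -0.3148, 0.1588]
tool_rot: [-3.14, 0.001, -3.003]
contact_force: [0.1, -1.1, -1.3]
opening: 0.0155
grip_force: 45.0
```

```bash
python3 f.py
```

```text
29.0 [ 0.21 -0.35 -1.45] [-1.3 -1.7 -1.4] [ 0.4523 -0.3147  0.1587] [-0.1319 -0.2946  0.1587] [-3.1406e+00  9.0000e-04 -3.0033e+00] [ 0.09 -0.01 -0.06]
```

Call:
play_rows([
  [0, 0.12, 0, 0, 0, 0, 0],
  [0, 0.12, 0.8, 0, 0, 0, 0],
  [0, 0.12, 1.6, 0, 0, 0, 0],
  [0, 0.12, 2.4, 0, 0, 0, 0],
  [0, 0.12, 3.2, 0, 0, 0, 0],
  [0, 0.12, 4.0, 0, 0, 0, 0],
  [0, 0.12, 4.6, 0, 0, 0, 0],
  [0, 0.12, 5.0, 0, 0, 0, 0],
  [0, 0.12, 5.2, 0, 0, 0, 0],
  [0, 0.12, 5.2, 0, 0, 0, 0],
  [0, 0.12, 5.2, 0, 0, 0, 0],
])

```text
time: 30.1
tool_pos: [0.452, -0.3134, 0.106]
tool_rot: [-3.141, 0.001, -3.003]
contact_force: [0.1, -0.2, -2.0]
opening: 0.016
grip_force: 45.0
```

```bash
python3 f.py
```

```text
30.25 [ 0.68  0.17 -1.51] [-1.8 -1.8 -0.9] [ 0.4519 -0.3134  0.106 ] [-0.1322 -0.2932  0.106 ] [-3.1413e+00  3.0000e-04 -3.0034e+00] [0.05 0.07 0.03]
```

Just above the floor (full rake weight still carried); lower a touch, release, then raise.

Call:
play_rows([
  [0, 0, 0.05, 0, 0, 0, 0],
  [0, 0, 0.05, 0, 0, 0, 0],
  [0, 0, 0.05, 0, 0, 0, 0.2],
  [0, 0, 0.05, 0, 0, 0, 0.4],
  [0, 0, 0.05, 0, 0, 0, 0.7],
  [0, 0, 0.05, 0, 0, 0, 1],
  [0, 0, 0.05, 0, 0, 0, 1],
  [0, 0, 0.05, 0, 0, 0, 1],
  [0, 0, 0.05, 0, 0, 0, 1],
  [0, 0, 0.05, 0, 0, 0, 1],
  [0, 0, 0.05, 0, 0, 0, 1],
  [0, 0, 0.05, 0, 0, 0, 1],
])

```text
time: 31.45
tool_pos: [0.4518, -0.3133, 0.1053]
tool_rot: [3.141, 0.0, -3.003]
contact_force: [0.6, 0.1, -0.6]
opening: 0.0855
grip_force: 0.0
```

Call:
play_rows([
  [0, 0, -1, 0, 0, 0, 1],
  [0, 0, -3, 0, 0, 0, 1],
  [0, 0, -6, 0, 0, 0, 1],
  [0, 0, -9, 0, 0, 0, 1],
  [0, 0, -12, 0, 0, 0, 1],
  [0, 0, -12, 0, 0, 0, 1],
  [0, 0, -12, 0, 0, 0, 1],
  [0, 0, -12, 0, 0, 0, 1],
])

```text
time: 32.25
tool_pos: [0.4513, -0.3129, 0.2245]
tool_rot: [3.14, -0.001, -3.003]
contact_force: [-0.1, -0.1, -0.2]
opening: 0.0919
grip_force: 0.0
```

```bash
python3 sb.py
python3 - <<'E'
from h import *
im,d=look('side');w=world('side',d)
b=(im[...,2].astype(int)>im[...,0]+60)&(abs(w[...,0]-.452)<.04)&(abs(w[...,1]+.31)<.04)&(w[...,2]>.05)&(w[...,2]<.16)
print(b.sum(),np.percentile(w[b],[2,50,98],axis=0).round(4),robot.observe()['time'],robot.observe()['opening'])
E
```

```text
304 mean [0.041 0.041 0.041] min [ 0.016 -0.001  0.034] max [0.062 0.08  0.048]
171 mean [0.01  0.052 0.044] min [-0.008  0.027  0.035] max [0.025 0.08  0.052]
74 mean [-0.009 -0.076  0.052] min [-0.021 -0.084  0.04 ] max [ 0.004 -0.068  0.058]
185 mean [-0.05  -0.091  0.047] min [-0.063 -0.115  0.039] max [-0.036 -0.068  0.052]
199 [[ 0.4368 -0.3117  0.0516]
 [ 0.4517 -0.3046  0.1051]
 [ 0.4654 -0.2982  0.1419]] 32.35 0.09188062148607624
```

The rake is upright in its rest with its top at 142 mm, as at the start, and the pieces haven't moved since the last check. Handing in.

```bash
python3 -c "
from cell import robot
print(robot.hand_in())"
```

```text
the job is handed in; nothing more can be done
None
```

I handed the job in at about 32 s with the rake upright in its rest and released; by camera the pieces lie in a single layer, 3 / 3 / 2 from the heap end to the far end, but the hand-in returned no verdict.

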